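# Seat the taper master plug in the floating test nest and check that it rocks free

## Robot

A 6-joint arm with a two-finger parallel gripper is mounted at the origin on the work surface; the furniture and walls round the work are solid. World frame = base frame: x ahead of the robot, y to its left, z up, the work surface at z = 0. Lengths are in m, angles in rad, forces in N, time in s.
With the tool pointing down it reaches from about 0.3 to 0.85 m from the base axis. Payload 5.4 kg.
Tool frame: the origin (TCP) lies midway between the tips of the shut fingers; the grasp point (between the pads) lies robot.grasp_offset behind it (robot.grasp_offset is the distance from the TCP to the grasp point, in m); z points along the fingers, y is the line along which they close (so a half turn about z gives the same grasp; the last joint's range is limited). The gripper opens to 85 mm and grips with 20 to 120 N. Pads are 22 mm wide; open, the fingers measure 114 mm over their backs; the gripper's body (76 mm by 85 mm) begins 54 mm behind the grasp point. The pads swing forward as they close: fully open they stand 13 mm farther back than shut.
Start: joints at [-1.41, 0.158, 1.597, -0, 1.386, -0.21], TCP at [0.208, -0.536, 0.197] pointing down, gripper open.
Joint ranges: [-2.91, 2.91], [-0.94, 2.29], [0.18, 2.7], [-1.29, 4.43], [0.17, 2.64], [-3, 3]. Speed limits (rad/s): [2.57, 2.57, 3.14, 3.14, 3.14, 3.14].

## Interface

Orientations are given as a rotation vector (axis times angle).
In Python, from bench import get_obs, imaging, workorder, robot gives the robot as it stands.
- The arm moves only by the shell command python3 -m pendant 'ROWS'. ROWS is JSON, a list of rows, each a list of 7 numbers: the shift along the tool's x, y, z in m, then the turn, a rotation vector about the tool's x, y, z in degrees, then the finger opening in m, from 0 to 0.0854. In form: [[tx, ty, tz, ax, ay, az, fingers], ...]. A call has 1 to 12 rows; each row shifts and turns the commanded pose from where the row before left it, along the tool's axes as they then stand; what a row does not reach is not made up. A row lasts 1/12 s, in which the tool goes at most 41.7 mm and 7.16 degrees, less where a joint would pass 70% of its speed; a pose out of reach is approached as far as the arm can. A call with a gripper value outside its range is refused whole. The fingers move at their own pace and stop on an object; the grip force is fixed at half the most. Time passes only in rows, so rows that do not move let the fingers close. It gives the time, the measured TCP pose, the force, the opening and the grip force at its end, in the units of the state.
- get_obs(): the state, without advancing time (a new reading comes with each control period).
- imaging.get_image(name): name is "side" or "top"; returns a dict with "frame" (400x640x3 uint8, red, green, blue), "camera_matrix" (3x3 intrinsics, pixels), "k1" (the pictures are not rectified: a ray, as slopes to the right and down, at radius r is drawn at 1 + k1 r^2 times it, then the intrinsics apply), "R" (3x3) and "t" (3): a world point X has camera coordinates R X + t. Camera axes: x right, y down, z forward; pixel columns grow to the right and rows downward; lengths in m; the calibration is good to about 2 mm. A picture is of the moment at which its call begins. There is no depth.
- workorder.job_done(): hands the job in; it is judged then, once.
The state is a dict: "time_s": time; "q": joint angles; "dq": joint speeds; "effort": joint torques, N m; "eef_pos": TCP position; "tool_rot": TCP orientation; "ft_force": force on the tool from outside, world axes, zero at the start; "wrist_torque": the same for the moment, N m; "width": finger opening in m; "grasp_force": force on a finger pad.
Only numpy, scipy, OpenCV 4.12 (cv2) and the standard library are available. Lean on these libraries where they do the work, as an engineer would, in place of code of your own. Each camera call takes 0.05 s, during which the arm holds its last target. There are 200 camera calls.

## Task

Check the floating test nest on the bench: take the wide taper plug from the rack, set it in the nest's cup and press it fully home, so that the cup's lip comes down onto the ring, with a steady push of about 20 N held for a moment and never over 28 N. Then, by the plug's handle, rock it first well away from you (the robot) and then well back towards you. Let it come upright and leave it seated there, with everything else where it is.

Things in the scene. Friction and masses are not known exactly. Their poses are not given: they have to be found in the camera images.
- wide_plug_mid (a point): Wide taper plug's middle, 50 mm above its tip; z up its axis. Steel, round, 100 mm tall, about 0.28 kg (+-30 %). Upward from the tip: cone 20 mm across, widening to 38 mm at 34 mm (15 degrees a side); flange 50 mm across, 37 to 43 mm; dark ringed handle 22 mm across, 43 to 98 mm; small button to 100 mm. Hangs by its flange in either hole of the rack.
- slim_plug_mid (a point): Slim taper plug's middle, 50 mm above its tip. Hangs in the rack's other hole; does not fit the cup: same heights and flange, but a cone only 10 to 22 mm across and a handle 15 mm across. To be left where it is.
- rack: Fixed aluminium rack on four legs, 70 (x) by 140 (y) mm; origin under its centre on the bench. Plate top 53 mm high, with two 42 mm round holes 40 mm to either side of the centre along its y. The plugs lift straight up out of it (40 mm or more).
- nest: Fixed nest: aluminium base plate 100 (x) by 116 (y) by 12 mm; origin under its centre on the bench; its x points roughly away from the robot. Two pairs of posts at y = +-50 mm, 72 mm high, carry a steel ring 74 mm across that rocks on trunnions along the nest's y axis; the taper cup slides in the ring, on the nest's z axis. Press on the plug, not on the nest itself.
- nest_rock (a joint): Rocking angle of ring and cup about the trunnions, rad: 0 level, positive when the top tips to the nest's +x (away from the robot), negative towards the robot. Hard stops at +-0.20; 0.12 or more each way counts as well over. A light centring spring (1 N m per rad) brings it back to level when let go.
- dome: White dome cap, 37 mm, loose bystander; origin under its centre.
- housing: Clear violet port housing 40x51x22 mm, loose bystander; origin under its centre.
- fitting: Small brass push-in fitting 18x35x16 mm, loose bystander; origin under its centre.
- nest_low (a point): Point on the nest's axis 50 mm above the bench: the trunnion axis in its lowest setting. Each time the trunnions, ring and cup are set 0 to 10 mm higher than this, unmeasured: find the height by feel. They do not move sideways, and sink only on the stiff spring nest_load. Ring top: 9 mm above the trunnion axis.
- nest_load (a joint): How far the trunnions have sunk on a stiff spring under the downward load, in m: 0.001 per 25 N; shows the push plus the weight of the plug (2 to 4 N) and ring (2 N). Too small a motion to see well: judge the push by the force at the wrist. About 0.0006 (15 N in all) or more proves the seat; over 0.0014 (35 N in all) at any time is too much.
- nest_cup (a point): Point on the nest's axis 68 mm above the bench, in or near the cup. The cup (mouth 36 mm across, 26 deep, 15 degrees a side, lip 62 across) slides in the ring with 8 N friction and stays where left; it starts 0.5 to 15 mm above home, unmeasured. Home is a hard stop, lip on the ring, mouth 12 mm above the trunnion axis. The wide plug seats with its middle 19 mm (+-1.5) above the mouth.
There are look-alikes about, which are no part of the job. What is shaped like the part that bears wide_plug_mid but pink or red is not meant.

How it is judged:
By the outcome, as a careful person would: the job done as asked, in the order asked, and still so for the second after the job is handed in, with the robot touching nothing.
It also fails if it takes over 64 s, if anything falls off the work surface, if the arm or the gripper's body presses on something with over 40 N, if the wrist force passes 120 N, or if a joint passes its speed limit or range.

## Working session

There is one attempt and no reset: what is moved stays moved. The work goes in short steps, Python scripts to look and compute and a shell command to move; the robot and the scene stay as the last step left them, time stands still between calls to the robot, and variables do not carry over. Pictures are saved under pics/ and viewed, at most 10 in all, crops included, and the job is handed in when it is done.

```bash
ls; mkdir -p pics
python3 - <<'E'
from bench import get_obs, imaging, robot
import cv2
for n in("side","top"):
    d=imaging.get_image(n); cv2.imwrite(f"pics/{n}0.png",d["frame"][:,:,::-1])
    print(n,d["camera_matrix"],d["k1"],d["R"],d["t"])
o=get_obs(); print(o, robot.grasp_offset)
E
```

```text
pics
side [[505.86953164   0.         329.17351216]
 [  0.         505.86953164 201.54412248]
 [  0.           0.           1.        ]] -0.051771497201744426 [[ 0.99948746 -0.03198703  0.00128669]
 [-0.01310548 -0.4455111  -0.89518049]
 [ 0.0292074   0.8947048  -0.44570196]] [-0.46544387  0.07358576  0.99885533]
top [[365.35135123   0.         320.53853558]
 [  0.         365.35135123 199.88245745]
 [  0.           0.           1.        ]] -0.07335100622382058 [[ 2.60986935e-04 -9.99965297e-01  8.32681444e-03]
 [-9.90343540e-01 -1.41284399e-03 -1.38627832e-01]
 [ 1.38634786e-01 -8.21022684e-03 -9.90309542e-01]] [0.01304585 0.48966957 0.90435303]
{'time_s': 0.1, 'q': array([-1.41009290e+00,  1.59013180e-01,  1.59807819e+00,  1.36584102e-05,
        1.38616280e+00, -2.10125951e-01]), 'dq': array([ 0.00093162, -0.00023677, -0.00330674,  0.00058469, -0.00234121,
       -0.0030618 ]), 'effort': array([ 2.35795269e-04, -3.96990609e+01, -3.32338607e+01, -1.47667115e-04,
        4.20876400e-03,  2.18994307e-05]), 'eef_pos': array([ 0.20825048, -0.53534909,  0.19631421]), 'tool_rot': array([-3.08611391e+00, -5.78855541e-01, -8.55223338e-05]), 'ft_force': array([-0.52616323,  0.17178965, -0.03186878]), 'wrist_torque': array([-0.00949019,  0.01534426,  0.02341364]), 'grasp_force': 0.0, 'width': 0.08547820231363537} 0.0187
```

View pics/side0.png

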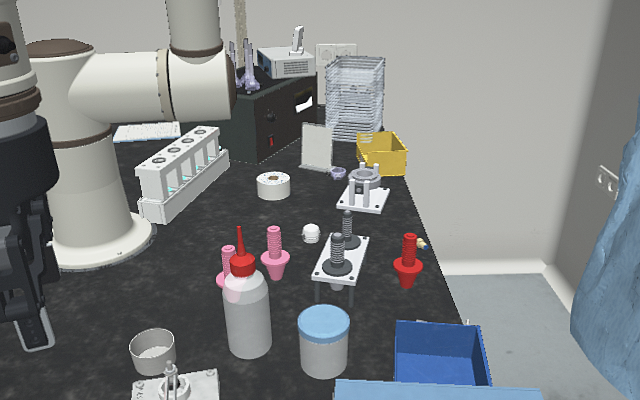

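View pics/top0.png

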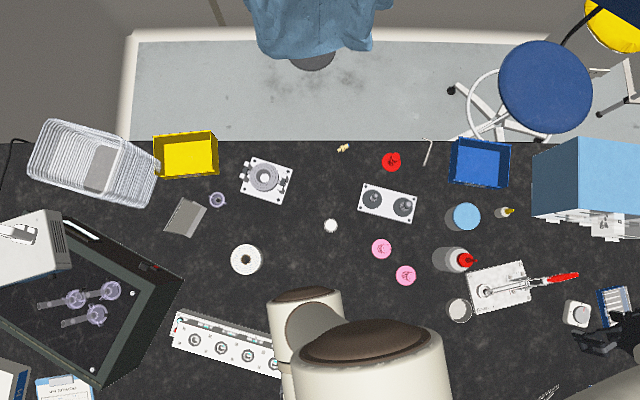

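The side view shows the nest at (363,185), and the rack at (340,257) with its two plugs at (337,255) and (347,228). The pink plugs at (228,265) and (275,252) and the red one at (408,260) are look-alikes. In the top view the nest is at (265,178) and the rack plugs are at (373,200) and (404,206). I'll enlarge the rack to tell wide from slim.

Run:
```python
import cv2,numpy as np
s=cv2.imread("pics/side0.png");t=cv2.imread("pics/top0.png")
a=cv2.resize(s[200:310,300:400],None,fx=4,fy=4,interpolation=cv2.INTER_CUBIC)
b=cv2.resize(t[175:230,350:425],None,fx=5,fy=5,interpolation=cv2.INTER_CUBIC)
c=cv2.resize(t[150:210,230:305],None,fx=5,fy=5,interpolation=cv2.INTER_CUBIC)
o=np.zeros((580,790,3),np.uint8);o[:440,:400]=a;o[:275,410:785]=b;o[280:580,410:785]=c
cv2.imwrite("pics/crop1.png",o)
```

```text
(no output)
```

View pics/crop1.png

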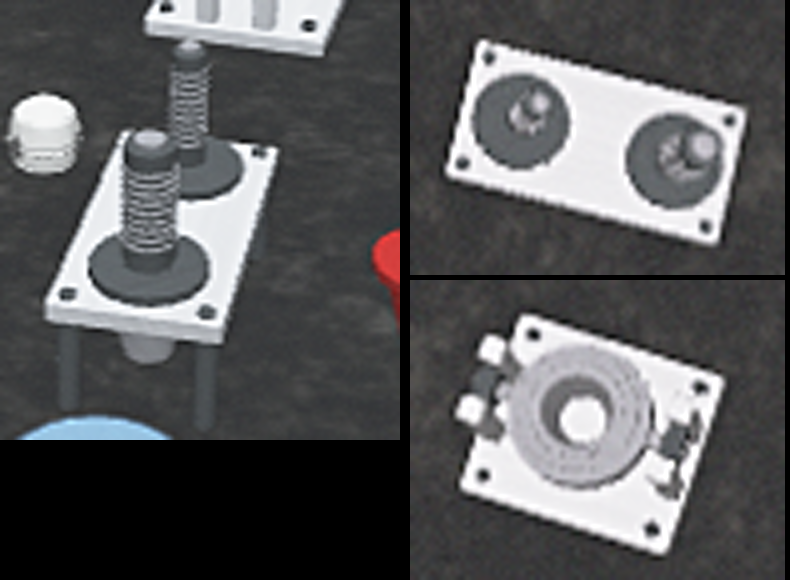

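The near plug, side (337,255) and top (404,206), is the wide one. Its handle-to-flange ratio is about 0.48, and its visible tip is about 0.41 of the flange width (20/50). The far plug, side (347,228) and top (373,200), has the thin handle and is the slim one. The pink and red plugs standing loose are excluded. Next I measure positions.

```bash
cat > h.py <<'E'
import cv2,numpy as np,json
from bench import get_obs, imaging, robot
from scipy.spatial.transform import Rotation as Ro
def ray(d,p):
    K=d["camera_matrix"]; D=np.array([d["k1"],0,0,0.])
    s=cv2.undistortPoints(np.array([[p]],float),K,D)[0,0]
    R,t=d["R"],d["t"]; v=R.T@np.array([*s,1]); return -R.T@t, v/np.linalg.norm(v)
def plane(d,p,z):
    c,v=ray(d,p); return c+v*(z-c[2])/v[2]
def tri(d1,p1,d2,p2):
    A=np.zeros((3,3));b=np.zeros(3);rs=[ray(d1,p1),ray(d2,p2)]
    for c,v in rs: M=np.eye(3)-np.outer(v,v);A+=M;b+=M@c
    X=np.linalg.solve(A,b); return X,[np.linalg.norm(np.cross(X-c,v))*1e3 for c,v in rs]
def proj(d,X):
    r=cv2.Rodrigues(d["R"])[0]
    return cv2.projectPoints(np.array([X],float),r,d["t"],d["camera_matrix"],np.array([d["k1"],0,0,0.]))[0][0,0]
E
python3 - <<'E'
from h import *
np.set_printoptions(precision=4,suppress=True)
s=imaging.get_image("side");t=imaging.get_image("top")
print("button",tri(s,(337,233.2),t,(408.6,204)))
print("flange",tri(s,(337.2,267),t,(402.4,207.4)))
def sub(d,ps):
    g=cv2.cvtColor(d["frame"],cv2.COLOR_RGB2GRAY)
    return cv2.cornerSubPix(g,np.array(ps,np.float32).reshape(-1,1,2),(3,3),(-1,-1),(3,50,.01)).reshape(-1,2)
C=lambda x,y:(230+(x-410)/5,150+(y-280)/5)
nc=sub(t,[C(527,314),C(725,380),C(667,555),C(461,488)])
R=lambda x,y:(350+(x-410)/5,175+y/5)
rc=sub(t,[R(480,42),R(746,108),R(720,243),R(446,175)])
for n,c,z in(("nest",nc,.012),("rack",rc,.053)):
    P=np.array([plane(t,p,z) for p in c]);m=P.mean(0)
    e=(P[0]+P[1]-P[2]-P[3])/2; f=(P[0]+P[3]-P[1]-P[2])/2
    print(n,c.tolist(),m,"x dir",np.degrees(np.arctan2(e[1],e[0])),"ydir-90",np.degrees(np.arctan2(f[1],f[0]))-90,np.linalg.norm(e),np.linalg.norm(f))
    yd=np.radians(np.degrees(np.arctan2(f[1],f[0])));
    if n=="rack":
        for k in(1,-1):print("hole",m+k*.04*f/np.linalg.norm(f), proj(s,m+k*.04*f/np.linalg.norm(f)))
    print("side proj of corners",[proj(s,p).round(1).tolist() for p in P])
print("side nest corners",sub(s,[(337,205),(379.5,211.5)]).tolist())
# cup mouth in top: crop guess
print("cup mouth top->z.075",plane(t,C(578,415),.075))
E
```

```text
button (array([ 0.4701, -0.1931,  0.1161]), [np.float64(1.435166479718201), np.float64(1.435166479718116)])
flange (array([ 0.4703, -0.193 ,  0.0529]), [np.float64(2.128252365909646), np.float64(2.128252365909457)])
nest [[252.30381774902344, 156.5976104736328], [292.0829162597656, 169.5188751220703], [280.2591552734375, 204.26077270507812], [239.6612091064453, 191.03863525390625]] [0.5452 0.1578 0.012 ] x dir -18.060038306537628 ydir-90 -18.12166171382161 0.09823286139400333 0.11319718347309701
side proj of corners [[387.8, 187.7], [378.2, 208.8], [334.4, 203.1], [347.2, 182.7]]
rack [[363.5792236328125, 182.53334045410156], [416.65032958984375, 196.7276153564453], [410.5114440917969, 223.2698211669922], [356.5654602050781, 208.73495483398438]] [ 0.4799 -0.1538  0.053 ] x dir -15.297036807176298 ydir-90 -15.09289063288088 0.0696441386509501 0.13987999904280302
hole [ 0.4904 -0.1152  0.053 ] [345.384  242.0557]
hole [ 0.4695 -0.1924  0.053 ] [335.4046 266.9543]
side proj of corners [[367.7, 236.1], [353.1, 280.4], [309.7, 274.5], [330.0, 231.4]]
side nest corners [[337.0, 205.0], [379.6180114746094, 213.6209716796875]]
cup mouth top->z.075 [0.541 0.155 0.075]
```

```bash
python3 -m pendant '[[0,0,-0.035,0,0,6.5,0.06],[0,0,-0.035,0,0,6.5,0.06],[0,0,-0.035,0,0,6.5,0.06],[0,0,-0.035,0,0,6.5,0.06],[0,0,0,0,0,6.5,0.06],[0,0,0,0,0,6.5,0.06],[0,0,0,0,0,0,0.06]]'
cat >> h.py <<'E'
def go(target,yaw=None):
    o=get_obs(); R=Ro.from_rotvec(o["tool_rot"]); d=R.inv().apply(np.array(target)-o["eef_pos"])
    print("pos",o["eef_pos"].round(4),"f",o["ft_force"].round(1),"w",round(o["width"],4),"tool shift mm",(d*1e3).round(1))
    if yaw is not None:
        x=np.array([np.cos(yaw),np.sin(yaw),0]);T=Ro.from_matrix(np.c_[x,np.cross([0,0,-1],x),[0,0,-1]])
        print("turn deg",np.degrees((R.inv()*T).as_rotvec()).round(2))
E
python3 - <<'E'
from h import *
go((.4698,-.1926,.3),np.radians(-18))
s=imaging.get_image("side")["frame"];t=imaging.get_image("top")["frame"]
a=cv2.resize(s[155:220,325:400],None,fx=5,fy=5,interpolation=cv2.INTER_CUBIC)
b=cv2.resize(t[150:210,235:300],None,fx=6,fy=6,interpolation=cv2.INTER_CUBIC)
o=np.zeros((365,790,3),np.uint8);o[:325,:375]=a;o[:360,400:790]=b
cv2.imwrite("pics/crop2.png",o[:,:,::-1])
E
```

```text
time_s: 0.78
eef_pos: [0.2084, -0.5361, 0.3378]
tool_rot: [3.102, -0.489, 0.001]
ft_force: [0.0, 0.1, -1.0]
width: 0.0598
grasp_force: 0.0
pos [ 0.2084 -0.5361  0.3378] f [ 0.   0.1 -1. ] w 0.0598 tool shift mm [ 143.1 -407.3   37.5]
turn deg [ 0.05 -0.03  0.09]
```

View pics/crop2.png

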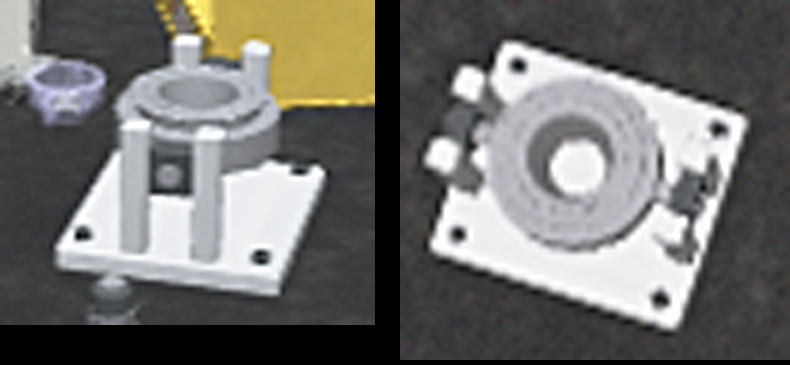

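```bash
python3 - <<'E'
from h import *
s=imaging.get_image("side");t=imaging.get_image("top")
print("mouth",tri(s,(364.4,174.2),t,(263.5,175.8)))
for a,b in(((336.4,205),(239.66,191.04)),):pass
for a,b in(((336.4,205.2),(280.26-40.6,191.04)),((380.6,210.2),(280.26,204.26)),((390.4,189),(292.08,169.5))):print(tri(s,a,t,b))
E
python3 -m pendant '[[0.012,-0.034,0,0,0,0,0.05],[0.012,-0.034,0,0,0,0,0.05],[0.012,-0.034,0,0,0,0,0.05],[0.012,-0.034,0,0,0,0,0.05],[0.012,-0.034,0,0,0,0,0.05],[0.012,-0.034,0,0,0,0,0.05],[0.012,-0.034,0,0,0,0,0.05],[0.012,-0.034,0,0,0,0,0.05],[0.012,-0.034,0,0,0,0,0.05],[0.012,-0.034,0,0,0,0,0.05],[0.012,-0.034,0,0,0,0,0.05],[0.012,-0.033,0,0,0,0,0.05]]'
python3 -m pendant '[[0,0,0.035,0,0,0,0.05],[0,0,0.035,0,0,0,0.05],[0,0,0.035,0,0,0,0.05],[0,0,0.02,0,0,0,0.05],[0,0,0,0,0,0,0.05],[0,0,0,0,0,0,0.05]]'
python3 - <<'E'
from h import *
go((.4701,-.1930,.072),np.radians(-18))
E
```

```text
mouth (array([0.54778523, 0.15698598, 0.06383104]), [np.float64(1.4004990430735988), np.float64(1.400499043073515)])
(array([ 0.50857833,  0.23934787, -0.05087555]), [np.float64(17.581282551769164), np.float64(17.581282551769082)])
(array([ 0.53388507,  0.11763956, -0.01004054]), [np.float64(49.859411122717596), np.float64(49.859411122717404)])
(array([0.58103275, 0.08501324, 0.05757182]), [np.float64(16.65150814625875), np.float64(16.651508146258877)])
time_s: 1.98
eef_pos: [0.4703, -0.1903, 0.3369]
tool_rot: [-3.104, 0.481, 0.001]
ft_force: [0.4, -0.8, 0.8]
width: 0.05
grasp_force: 0.0
time_s: 2.48
eef_pos: [0.4689, -0.1917, 0.2114]
tool_rot: [-3.103, 0.483, 0.004]
ft_force: [0.3, -0.1, 0.0]
width: 0.05
grasp_force: 0.0
pos [ 0.4689 -0.1917  0.2114] f [ 0.3 -0.1  0. ] w 0.05 tool shift mm [  1.9   1.  139.4]
turn deg [-0.05  0.15  0.31]
```

```bash
python3 -m pendant '[[0.0019,0.001,0.03,0,0,0.3,0.05],[0,0,0.03,0,0,0,0.05],[0,0,0.03,0,0,0,0.05],[0,0,0.025,0,0,0,0.05],[0,0,0.015,0,0,0,0.05],[0,0,0.009,0,0,0,0.05],[0,0,0,0,0,0,0.05],[0,0,0,0,0,0,0.05]]'
python3 - <<'E'
from h import *
go((.4701,-.1930,.072),np.radians(-18))
t=imaging.get_image("side")["frame"]
cv2.imwrite("pics/g.png",cv2.resize(t[150:310,260:420],None,fx=3.5,fy=3.5)[:,:,::-1])
E
```

```text
time_s: 3.15
eef_pos: [0.4723, -0.1947, 0.075]
tool_rot: [3.102, -0.492, 0.004]
ft_force: [0.2, -0.0, 0.5]
width: 0.0504
grasp_force: 0.0
pos [ 0.4723 -0.1947  0.075 ] f [ 0.2 -0.   0.5] w 0.0504 tool shift mm [-2.7 -0.9  3. ]
turn deg [ 0.05 -0.15 -0.05]
```

View pics/g.png

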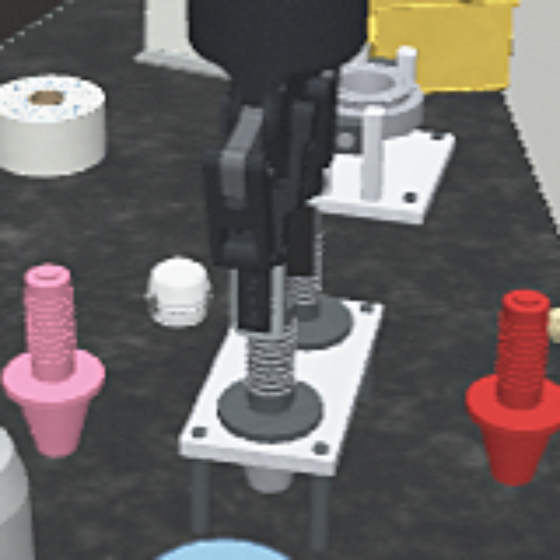

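Both fingers straddle the wide plug's handle: the near finger is at crop (255,300) and the plug axis is at crop (272,360). The far finger clears the slim plug. I close and lift.

```bash
python3 -m pendant '[[-0.002,-0.0005,0.003,0,0,0,0.05],[0,0,0,0,0,0,0.05],[0,0,0,0,0,0,0],[0,0,0,0,0,0,0],[0,0,0,0,0,0,0],[0,0,0,0,0,0,0],[0,0,0,0,0,0,0],[0,0,0,0,0,0,0]]'
python3 -m pendant '[[0,0,-0.01,0,0,0,0],[0,0,-0.02,0,0,0,0],[0,0,-0.03,0,0,0,0],[0,0,-0.03,0,0,0,0],[0,0,-0.03,0,0,0,0],[0,0,0,0,0,0,0],[0,0,0,0,0,0,0]]'
python3 - <<'E'
from h import *
go((.547,.157,.192),np.radians(-18))
s=imaging.get_image("side")["frame"];t=imaging.get_image("top")["frame"]
a=cv2.resize(s[120:300,280:420],None,fx=2.8,fy=2.8);b=cv2.resize(t[140:260,330:460],None,fx=3,fy=3)
o=np.zeros((504,790,3),np.uint8);o[:504,:392]=a;o[:360,400:790]=b
cv2.imwrite("pics/l.png",o[:,:,::-1])
E
```

```text
time_s: 3.87
eef_pos: [0.4697, -0.1932, 0.0709]
tool_rot: [3.102, -0.493, 0.001]
ft_force: [-1.4, -1.0, 4.9]
width: 0.0188
grasp_force: 58.7
time_s: 4.45
eef_pos: [0.4701, -0.1928, 0.1914]
tool_rot: [3.102, -0.493, 0.004]
ft_force: [-0.1, -0.5, -4.2]
width: 0.0186
grasp_force: 59.0
pos [ 0.4701 -0.1928  0.1914] f [-0.1 -0.5 -4.2] w 0.0186 tool shift mm [ -35.2 -356.4   -0.8]
turn deg [ 0.02 -0.16 -0.05]
```

View pics/l.png

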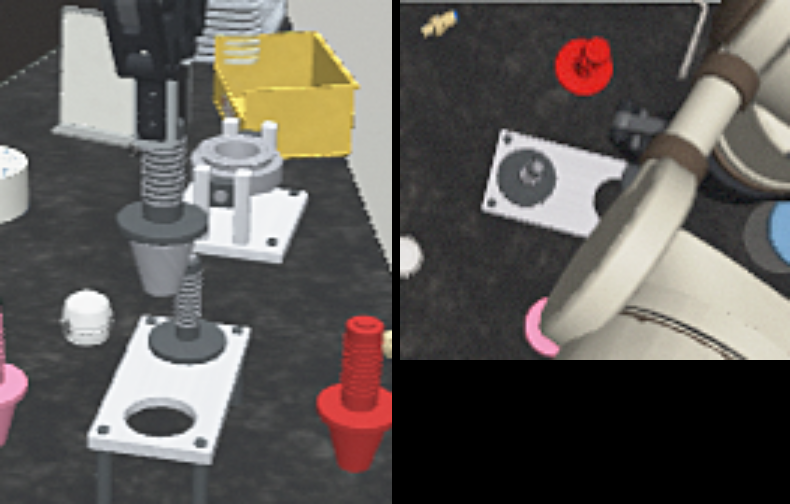

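Run:
```python
from h import *
s=imaging.get_image("side")
for z in(.1365,.1765,.21):print(z,proj(s,(.4701,-.1928,z)))
```

```text
0.1365 [336.1566488 221.7493493]
0.1765 [336.3549194  198.43492387]
0.21 [336.52695854 178.05339137]
```

The plug is lifted, and its axis is tilted about 4.5° with the tip towards the robot (flange at side px 337.9, tip at 335.4). I'll correct that with a tool turn and carry the plug over the nest.

```bash
python3 -m pendant '[[0,0,-0.02,0,0,0,0],[-0.0032,-0.0324,0,0,0,0,0],[-0.0032,-0.0324,0,0,0,0,0],[-0.0032,-0.0324,0,0,0,0,0],[-0.0032,-0.0324,0,0,0,0,0],[-0.0032,-0.0324,0,0,0,0,0],[-0.0032,-0.0324,0,0,0,0,0],[-0.0032,-0.0324,0,0,0,0,0],[-0.0032,-0.0324,0,0,0,0,0],[-0.0032,-0.0324,0,0,0,0,0],[-0.0032,-0.0324,0,0,0,0,0],[-0.0032,-0.0324,0,0,0,0,0]]'
python3 -m pendant '[[0,0,0,0,2.5,0,0],[0,0,0,0,2,0,0],[0,0,0,0,0,0,0],[0,0,0,0,0,0,0],[0,0,0,0,0,0,0]]'
python3 - <<'E'
from h import *
go((.547,.157,.150),np.radians(-18))
sd=imaging.get_image("side");s=sd["frame"];t=imaging.get_image("top")["frame"]
p=get_obs()["eef_pos"]
for z in(-.055,-.015,.015):print(proj(sd,p+[0,0,z]).round(1))
a=cv2.resize(s[90:220,310:420],None,fx=4,fy=4);b=cv2.resize(t[120:220,230:330],None,fx=3,fy=3)
o=np.zeros((520,790,3),np.uint8);o[:520,:440]=a;o[:300,450:750]=b
cv2.imwrite("pics/n.png",o[:,:,::-1])
E
```

```text
time_s: 5.6
eef_pos: [0.545, 0.1588, 0.2076]
tool_rot: [3.102, -0.493, -0.007]
ft_force: [0.9, -0.4, -3.4]
width: 0.0188
grasp_force: 59.4
time_s: 6.02
eef_pos: [0.5457, 0.1567, 0.209]
tool_rot: [3.088, -0.491, 0.117]
ft_force: [0.2, 0.0, -3.4]
width: 0.0185
grasp_force: 59.6
pos [0.5457 0.1567 0.209 ] f [ 0.2  0.  -3.4] w 0.0185 tool shift mm [-3.4 -0.7 58.9]
turn deg [ 0.05 -4.35 -0.08]
[364.4 135.6]
[365.  117.6]
[365.5 103.7]
```

View pics/n.png

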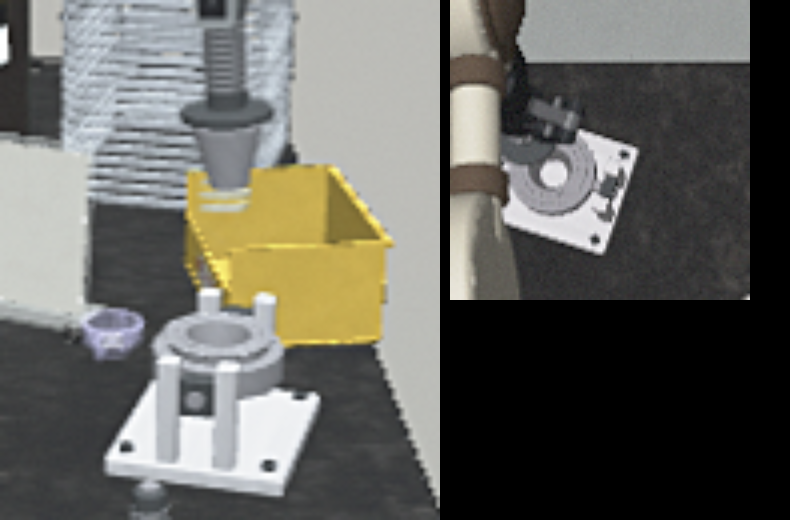

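The plug is now upright over the cup: plug axis at crop x≈226, which is about 365 px when projected down to mouth height, and the mouth centre is at about 365 px. I descend.

```bash
python3 -m pendant '[[-0.0015,0,0.02,0,0,0,0],[-0.0023,0,0.03,0,0,0,0],[-0.0015,0,0.02,0,0,0,0],[-0.0008,0,0.01,0,0,0,0],[-0.0004,-0.0005,0.006,0,0,0,0],[0,0,0,0,0,0,0],[0,0,0,0,0,0,0],[0,0,0,0,0,0,0]]'
python3 - <<'E'
from h import *
go((.5462,.157,.110))
E
```

```text
time_s: 6.78
eef_pos: [0.5482, 0.1576, 0.1258]
tool_rot: [3.089, -0.491, 0.126]
ft_force: [-0.2, 1.3, -2.9]
width: 0.0189
grasp_force: 59.6
pos [0.5482 0.1576 0.1258] f [-0.2  1.3 -2.9] w 0.0189 tool shift mm [-3.   1.2 15.6]
```

```bash
python3 -m pendant '[[-0.0018,0,0.004,0,0,0,0],[-0.0003,0,0.004,0,0,0,0],[0,0,0,0,0,0,0],[0,0,0,0,0,0,0]]'
python3 -m pendant '[[-0.0002,0,0.002,0,0,0,0],[-0.0001,0,0.002,0,0,0,0],[0,0,0,0,0,0,0]]'
python3 -m pendant '[[-0.0002,0,0.002,0,0,0,0],[-0.0001,0,0.002,0,0,0,0],[0,0,0,0,0,0,0]]'
```

```text
time_s: 7.12
eef_pos: [0.545, 0.158, 0.1155]
tool_rot: [3.088, -0.49, 0.12]
ft_force: [-0.9, -0.1, -3.2]
width: 0.0185
grasp_force: 59.6
time_s: 7.37
eef_pos: [0.545, 0.1579, 0.1113]
tool_rot: [3.088, -0.491, 0.12]
ft_force: [-0.4, -1.2, -2.8]
width: 0.0191
grasp_force: 59.6
time_s: 7.62
eef_pos: [0.545, 0.1579, 0.1072]
tool_rot: [3.088, -0.491, 0.12]
ft_force: [0.3, 0.5, -3.0]
width: 0.0188
grasp_force: 59.6
```

```bash
python3 -m pendant '[[-0.0002,0,0.002,0,0,0,0],[-0.0001,0,0.001,0,0,0,0],[0,0,0,0,0,0,0]]'
python3 -m pendant '[[-0.0002,0,0.002,0,0,0,0],[-0.0001,0,0.001,0,0,0,0],[0,0,0,0,0,0,0]]'
```

```text
time_s: 7.87
eef_pos: [0.5451, 0.158, 0.1044]
tool_rot: [3.088, -0.491, 0.12]
ft_force: [0.1, -0.1, -3.3]
width: 0.0186
grasp_force: 59.6
time_s: 8.12
eef_pos: [0.545, 0.158, 0.1014]
tool_rot: [3.088, -0.491, 0.12]
ft_force: [-0.3, 0.1, -4.2]
width: 0.019
grasp_force: 59.6
```

```bash
python3 -m pendant '[[-0.0001,0,0.001,0,0,0,0],[-0.0001,0,0.001,0,0,0,0],[0,0,0,0,0,0,0]]'
python3 -m pendant '[[-0.0001,0,0.001,0,0,0,0],[-0.0001,0,0.001,0,0,0,0],[0,0,0,0,0,0,0]]'
python3 -m pendant '[[-0.0001,0,0.001,0,0,0,0],[-0.0001,0,0.001,0,0,0,0],[0,0,0,0,0,0,0]]'
```

```text
time_s: 8.37
eef_pos: [0.5451, 0.158, 0.0995]
tool_rot: [3.088, -0.491, 0.121]
ft_force: [-0.5, -0.4, -3.0]
width: 0.0185
grasp_force: 59.6
time_s: 8.62
eef_pos: [0.545, 0.1581, 0.0975]
tool_rot: [3.088, -0.491, 0.121]
ft_force: [0.8, 0.6, -3.2]
width: 0.0183
grasp_force: 59.6
time_s: 8.87
eef_pos: [0.545, 0.1581, 0.0955]
tool_rot: [3.088, -0.491, 0.121]
ft_force: [0.2, -0.4, -3.1]
width: 0.0184
grasp_force: 59.6
```

```bash
python3 -m pendant '[[-0.0001,0,0.001,0,0,0,0],[-0.0001,0,0.001,0,0,0,0],[0,0,0,0,0,0,0]]'
python3 -m pendant '[[-0.0001,0,0.001,0,0,0,0],[-0.0001,0,0.001,0,0,0,0],[0,0,0,0,0,0,0]]'
python3 -m pendant '[[-0.0001,0,0.001,0,0,0,0],[0,0,0,0,0,0,0]]'
python3 -m pendant '[[-0.0001,0,0.001,0,0,0,0],[0,0,0,0,0,0,0]]'
```

```text
time_s: 9.12
eef_pos: [0.5452, 0.1581, 0.0937]
tool_rot: [3.088, -0.491, 0.122]
ft_force: [0.4, -0.3, -2.9]
width: 0.0187
grasp_force: 59.7
time_s: 9.37
eef_pos: [0.5457, 0.158, 0.0924]
tool_rot: [3.088, -0.491, 0.124]
ft_force: [-0.0, -0.0, 1.1]
width: 0.0186
grasp_force: 60.1
time_s: 9.53
eef_pos: [0.5459, 0.158, 0.0916]
tool_rot: [3.088, -0.491, 0.124]
ft_force: [-0.0, -0.6, 4.2]
width: 0.0189
grasp_force: 60.3
time_s: 9.7
eef_pos: [0.5455, 0.1581, 0.0902]
tool_rot: [3.088, -0.491, 0.123]
ft_force: [-0.2, -0.1, 4.0]
width: 0.0187
grasp_force: 60.3
```

```bash
python3 -m pendant '[[0,0,0,0,0,0,0.045],[0,0,0,0,0,0,0.045],[0,0,0,0,0,0,0.045],[0,0,0,0,0,0,0.045],[0,0,0,0,-2.2,0,0.045],[0,0,0,0,-2.2,0,0.045],[0,0,0,0,0,0,0.045],[0,0,0,0,0,0,0.045]]'
python3 - <<'E'
from h import *
go((.5465,.1578,.090),np.radians(-18))
sd=imaging.get_image("side");s=sd["frame"]
a=cv2.resize(s[90:220,310:420],None,fx=4.5,fy=4.5)
cv2.imwrite("pics/r.png",a[:,:,::-1])
E
```

```text
time_s: 10.37
eef_pos: [0.5452, 0.1579, 0.0894]
tool_rot: [3.102, -0.494, 0.003]
ft_force: [0.7, -0.5, -0.3]
width: 0.045
grasp_force: 0.0
pos [0.5452 0.1579 0.0894] f [ 0.7 -0.5 -0.3] w 0.045 tool shift mm [ 1.2 -0.3 -0.6]
turn deg [ 0.01 -0.13 -0.08]
```

View pics/r.png

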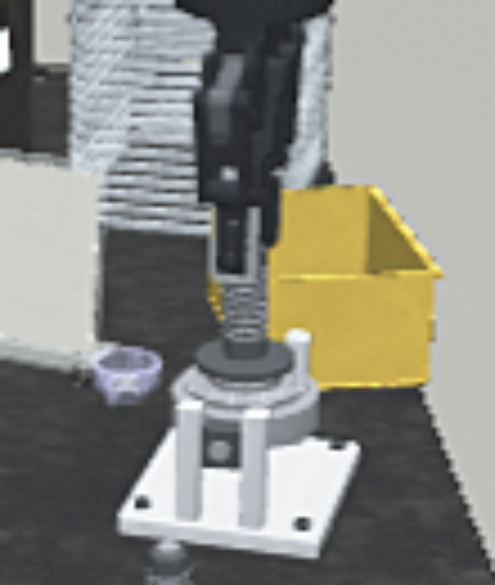

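The plug stands upright in the cup, flange at crop (245,358), with the fingers open around the handle. I regrip with the tool vertical and press.

```bash
python3 -m pendant '[[0.001,0,0,0,0,0,0.045],[0,0,0,0,0,0,0],[0,0,0,0,0,0,0],[0,0,0,0,0,0,0],[0,0,0,0,0,0,0],[0,0,0,0,0,0,0]]'
python3 -m pendant '[[0,0,0.001,0,0,0,0],[0,0,0,0,0,0,0]]'
python3 -m pendant '[[0,0,0.001,0,0,0,0],[0,0,0,0,0,0,0]]'
```

```text
time_s: 10.92
eef_pos: [0.546, 0.1577, 0.0899]
tool_rot: [3.102, -0.493, 0.003]
ft_force: [-0.8, -0.2, 2.0]
width: 0.0187
grasp_force: 58.6
time_s: 11.08
eef_pos: [0.5463, 0.1576, 0.0891]
tool_rot: [3.102, -0.493, 0.004]
ft_force: [-0.2, -1.7, 3.7]
width: 0.0188
grasp_force: 58.8
time_s: 11.25
eef_pos: [0.5462, 0.1577, 0.0879]
tool_rot: [3.102, -0.493, 0.004]
ft_force: [-0.9, -2.0, 3.4]
width: 0.0189
grasp_force: 58.8
```

```bash
python3 -m pendant '[[0,0,0.0005,0,0,0,0],[0,0,0,0,0,0,0]]'
python3 -m pendant '[[0,0,0.0005,0,0,0,0],[0,0,0,0,0,0,0]]'
python3 -m pendant '[[0,0,0.0005,0,0,0,0],[0,0,0,0,0,0,0]]'
```

```text
time_s: 11.42
eef_pos: [0.5462, 0.1577, 0.0873]
tool_rot: [3.102, -0.493, 0.003]
ft_force: [-0.5, -1.0, 3.8]
width: 0.0188
grasp_force: 58.8
time_s: 11.58
eef_pos: [0.5462, 0.1577, 0.087]
tool_rot: [3.102, -0.493, 0.004]
ft_force: [-0.4, -2.2, 5.7]
width: 0.019
grasp_force: 58.9
time_s: 11.75
eef_pos: [0.5465, 0.1577, 0.0869]
tool_rot: [3.102, -0.493, 0.004]
ft_force: [-0.5, -2.9, 6.8]
width: 0.0188
grasp_force: 59.0
```

```bash
python3 -m pendant '[[0,0,0.001,0,0,0,0],[0,0,0,0,0,0,0]]'
python3 -m pendant '[[0,0,0.001,0,0,0,0],[0,0,0,0,0,0,0]]'
python3 -m pendant '[[0,0,0.001,0,0,0,0],[0,0,0,0,0,0,0]]'
```

```text
time_s: 11.92
eef_pos: [0.5471, 0.1576, 0.0866]
tool_rot: [3.102, -0.493, 0.006]
ft_force: [-1.0, -2.2, 10.2]
width: 0.0189
grasp_force: 59.3
time_s: 12.08
eef_pos: [0.5476, 0.1575, 0.0864]
tool_rot: [3.102, -0.493, 0.008]
ft_force: [-1.2, -3.1, 13.1]
width: 0.0186
grasp_force: 59.7
time_s: 12.25
eef_pos: [0.5482, 0.1574, 0.0862]
tool_rot: [3.102, -0.493, 0.01]
ft_force: [-1.7, -3.7, 15.8]
width: 0.0191
grasp_force: 60.0
```

```bash
python3 -m pendant '[[-0.0008,0,0.001,0,0,0,0],[0,0,0,0,0,0,0]]'
python3 -m pendant '[[-0.0004,0,0.0005,0,0,0,0],[0,0,0,0,0,0,0],[0,0,0,0,0,0,0]]'
```

```text
time_s: 12.42
eef_pos: [0.5482, 0.1575, 0.086]
tool_rot: [3.102, -0.493, 0.013]
ft_force: [-2.9, -4.1, 18.7]
width: 0.019
grasp_force: 60.3
time_s: 12.67
eef_pos: [0.5481, 0.1576, 0.0859]
tool_rot: [3.103, -0.492, 0.014]
ft_force: [-2.5, -4.0, 21.4]
width: 0.0188
grasp_force: 60.5
```

Hold this push for about 1 s.

```bash
python3 -m pendant '[[0,0,0,0,0,0,0],[0,0,0,0,0,0,0],[0,0,0,0,0,0,0],[0,0,0,0,0,0,0],[0,0,0,0,0,0,0],[0,0,0,0,0,0,0],[0,0,0,0,0,0,0],[0,0,0,0,0,0,0],[0,0,0,0,0,0,0],[0,0,0,0,0,0,0],[0,0,0,0,0,0,0],[0,0,0,0,0,0,0]]'
python3 - <<'E'
from h import *
sd=imaging.get_image("side");s=sd["frame"]
a=cv2.resize(s[125:220,325:405],None,fx=6,fy=6,interpolation=cv2.INTER_CUBIC)
cv2.imwrite("pics/p.png",a[:,:,::-1])
E
```

```text
time_s: 13.67
eef_pos: [0.5481, 0.1576, 0.0859]
tool_rot: [3.102, -0.493, 0.014]
ft_force: [-2.9, -3.0, 19.3]
width: 0.0189
grasp_force: 60.5
```

View pics/p.png

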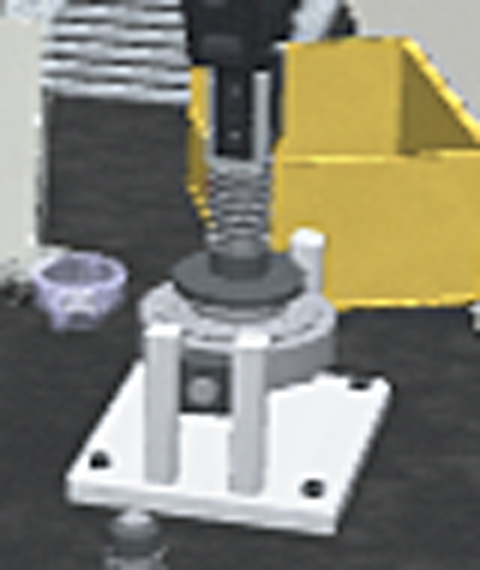

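The lip is down on the ring (no gap at crop (240,325)) and the plug is seated upright. I unload to a light push, then rock away.

```bash
python3 -m pendant '[[0.0006,0,-0.002,0,0,0,0],[0.0006,0,-0.002,0,0,0,0],[0,0,-0.001,0,0,0,0],[0,0,0,0,0,0,0],[0,0,0,0,0,0,0]]'
python3 -m pendant '[[0.0013,0,0,0,-2,0,0],[0.0013,0,0,0,-2,0,0],[0,0,0,0,0,0,0],[0,0,0,0,0,0,0]]'
```

```text
time_s: 14.13
eef_pos: [0.5461, 0.1578, 0.0868]
tool_rot: [3.103, -0.493, 0.003]
ft_force: [-0.6, -1.1, 4.8]
width: 0.0188
grasp_force: 59.0
time_s: 14.47
eef_pos: [0.5488, 0.1568, 0.0866]
tool_rot: [-3.09, 0.492, 0.105]
ft_force: [-1.0, -1.4, 6.7]
width: 0.0189
grasp_force: 59.1
```

```bash
python3 -m pendant '[[0.0014,0,0,0,-2,0,0],[0.0014,0,0,0,-2,0,0],[0.001,0,0,0,-1,0,0],[0,0,0,0,0,0,0],[0,0,0,0,0,0,0],[0,0,0,0,0,0,0]]'
python3 - <<'E'
from h import *
go((.5461,.1578,.0868),np.radians(-18)); print(get_obs()["wrist_torque"].round(2))
sd=imaging.get_image("side");s=sd["frame"]
a=cv2.resize(s[125:220,325:405],None,fx=6,fy=6,interpolation=cv2.INTER_CUBIC)
cv2.imwrite("pics/q.png",a[:,:,::-1])
E
```

```text
time_s: 14.97
eef_pos: [0.5518, 0.1559, 0.0864]
tool_rot: [-3.07, 0.488, 0.239]
ft_force: [-1.0, -1.9, 6.8]
width: 0.0188
grasp_force: 59.2
pos [0.5518 0.1559 0.0864] f [-1.  -1.9  6.8] w 0.0188 tool shift mm [-6.1 -0.1  0.5]
turn deg [ 0.01  8.9  -0.05]
[-0.23  0.34  0.08]
```

View pics/q.png

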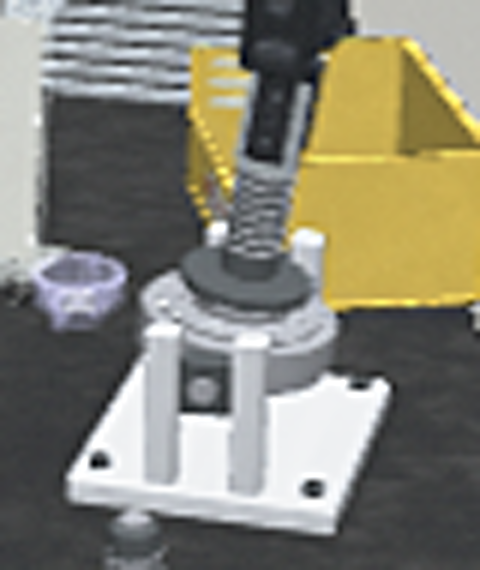

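The plug, ring and cup lean right (away from the robot), with tool tilt 8.9° and TCP shift 6 mm, so about 0.16 rad. I add a little margin, then swing back towards the robot.

```bash
python3 -m pendant '[[0.0008,0,0,0,-1,0,0],[0,0,0,0,0,0,0],[0,0,0,0,0,0,0],[0,0,0,0,0,0,0]]'
python3 -m pendant '[[-0.0014,0,0,0,2,0,0],[-0.0014,0,0,0,2,0,0],[-0.0014,0,0,0,2,0,0],[-0.0014,0,0,0,2,0,0],[-0.0014,0,0,0,2,0,0],[-0.0014,0,0,0,2,0,0],[-0.0014,0,0,0,2,0,0],[-0.0014,0,0,0,2,0,0],[0,0,0,0,0,0,0],[0,0,0,0,0,0,0]]'
python3 - <<'E'
from h import *
go((.5461,.1578,.0868),np.radians(-18)); print(get_obs()["wrist_torque"].round(2))
E
```

```text
time_s: 15.35
eef_pos: [0.5524, 0.1557, 0.0863]
tool_rot: [-3.065, 0.487, 0.266]
ft_force: [-2.3, -1.3, 6.3]
width: 0.019
grasp_force: 59.2
time_s: 16.18
eef_pos: [0.5418, 0.1591, 0.0866]
tool_rot: [3.082, -0.489, 0.164]
ft_force: [0.9, -1.0, 2.5]
width: 0.0188
grasp_force: 58.8
pos [0.5418 0.1591 0.0866] f [ 0.9 -1.   2.5] w 0.0188 tool shift mm [ 4.5 -0.1  0.2]
turn deg [ 0.01 -6.09 -0.02]
[-0.27 -0.14 -0.04]
```

```bash
python3 -m pendant '[[-0.0014,0,0.0003,0,2,0,0],[-0.0014,0,0.0003,0,2,0,0],[0,0,0,0,0,0,0],[0,0,0,0,0,0,0],[0,0,0,0,0,0,0],[0,0,0,0,0,0,0]]'
python3 - <<'E'
from h import *
go((.5461,.1578,.0868),np.radians(-18)); print(get_obs()["wrist_torque"].round(2))
sd=imaging.get_image("side");s=sd["frame"]
a=cv2.resize(s[125:220,325:405],None,fx=6,fy=6,interpolation=cv2.INTER_CUBIC)
cv2.imwrite("pics/q2.png",a[:,:,::-1])
E
```

```text
time_s: 16.68
eef_pos: [0.5403, 0.1596, 0.0861]
tool_rot: [3.064, -0.487, 0.271]
ft_force: [0.6, -2.8, 4.7]
width: 0.0186
grasp_force: 59.3
pos [0.5403 0.1596 0.0861] f [ 0.6 -2.8  4.7] w 0.0186 tool shift mm [ 6.1 -0.1  0.3]
turn deg [-1.000e-02 -1.012e+01 -8.000e-02]
[-0.38 -0.06 -0.06]
```

View pics/q2.png

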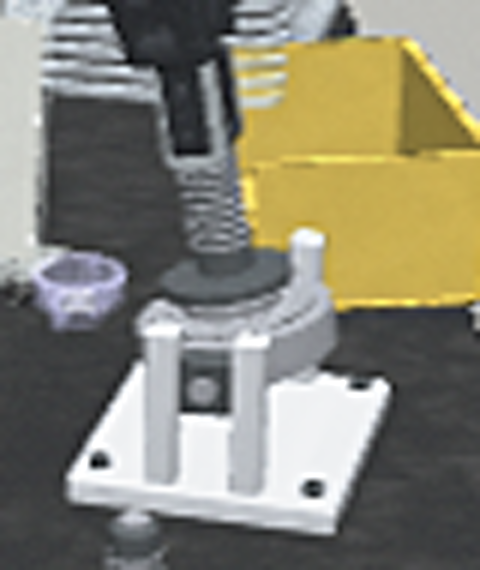

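The plug and ring lean left (towards the robot), with tool tilt 10.1° and TCP shift 6.1 mm, so about 0.17 rad. I return to upright, release and rise clear.

```bash
python3 -m pendant '[[0.0013,0,0,0,-2,0,0],[0.0013,0,0,0,-2,0,0],[0.0013,0,0,0,-2,0,0],[0.0013,0,0,0,-2,0,0],[0.001,0,0,0,-2,0,0],[0,0,0,0,0,0,0],[0,0,0,0,0,0,0],[0,0,0,0,0,0,0]]'
python3 - <<'E'
from h import *
go((.5461,.1578,.0868),np.radians(-18))
E
```

```text
time_s: 17.4
eef_pos: [0.5459, 0.1578, 0.0867]
tool_rot: [3.102, -0.494, 0.003]
ft_force: [0.2, -1.3, 5.4]
width: 0.019
grasp_force: 59.4
pos [0.5459 0.1578 0.0867] f [ 0.2 -1.3  5.4] w 0.019 tool shift mm [ 0.2 -0.1 -0.1]
turn deg [-0.01 -0.09 -0.08]
```

```bash
python3 -m pendant '[[0,0,-0.001,0,0,0,0],[0,0,0,0,0,0,0],[0,0,0,0,0,0,0.05],[0,0,0,0,0,0,0.05],[0,0,0,0,0,0,0.05],[0,0,0,0,0,0,0.05],[0,0,0,0,0,0,0.05],[0,0,-0.01,0,0,0,0.05],[0,0,-0.02,0,0,0,0.05],[0,0,-0.03,0,0,0,0.05],[0,0,-0.03,0,0,0,0.05],[0,0,-0.03,0,0,0,0.05]]'
python3 -m pendant '[[0,0,-0.03,0,0,0,0.05],[0,0,0,0,0,0,0.05],[0,0,0,0,0,0,0.05],[0,0,0,0,0,0,0.05],[0,0,0,0,0,0,0.05],[0,0,0,0,0,0,0.05]]'
python3 - <<'E'
from h import *
o=get_obs();print(o["eef_pos"],o["ft_force"],o["width"])
sd=imaging.get_image("side");s=sd["frame"].astype(int)
# dark ringed handle/flange: columns of dark grey run per row, around the plug
g=s.mean(2)
for r in range(130,178,3):
    c=np.where((g[r,345:385]<115)&(np.ptp(s[r,345:385],axis=1)<25))[0]+345
    print(r,(c.min(),c.max(),c.mean().round(1)) if len(c) else None)
old=cv2.imread("pics/p.png")  # pressed view, upright
b=cv2.resize(sd["frame"][125:220,325:405],None,fx=6,fy=6,interpolation=cv2.INTER_CUBIC)[:,:,::-1]
print("nest diff vs pressed, by band:",[round(float(np.abs(old[y:y+60].astype(int)[:,120:345]-b[y:y+60][:,120:345]).mean()),1) for y in range(240,540,60)])
for n in("q","q2"):
    q=cv2.imread(f"pics/{n}.png").astype(int);print(n,[round(float(np.abs(old[y:y+60].astype(int)[:,120:345]-q[y:y+60][:,120:345]).mean()),1) for y in range(240,540,60)])
E
```

```text
time_s: 18.4
eef_pos: [0.545, 0.158, 0.2095]
tool_rot: [3.103, -0.493, 0.003]
ft_force: [-0.5, -0.6, -0.1]
width: 0.0501
grasp_force: 0.0
time_s: 18.9
eef_pos: [0.5442, 0.1579, 0.2358]
tool_rot: [3.102, -0.493, -0.002]
ft_force: [0.3, -0.2, -1.0]
width: 0.0497
grasp_force: 0.0
[0.54422896 0.15792968 0.23578466] [ 0.25426352 -0.24060591 -1.01896017] 0.049682649560295264
130 (np.int64(358), np.int64(383), np.float64(368.6))
133 None
136 (np.int64(353), np.int64(355), np.float64(354.0))
139 (np.int64(351), np.int64(355), np.float64(353.0))
142 (np.int64(345), np.int64(355), np.float64(350.0))
145 (np.int64(345), np.int64(356), np.float64(350.5))
148 (np.int64(345), np.int64(368), np.float64(356.3))
151 (np.int64(345), np.int64(365), np.float64(352.8))
154 (np.int64(345), np.int64(368), np.float64(356.1))
157 (np.int64(345), np.int64(368), np.float64(352.4))
160 (np.int64(345), np.int64(368), np.float64(356.3))
163 (np.int64(345), np.int64(368), np.float64(356.5))
166 (np.int64(345), np.int64(368), np.float64(353.4))
169 (np.int64(346), np.int64(374), np.float64(360.0))
172 (np.int64(346), np.int64(374), np.float64(360.9))
175 (np.int64(345), np.int64(371), np.float64(361.0))
nest diff vs pressed, by band: [6.7, 10.1, 3.4, 1.9, 2.1]
q [16.1, 18.3, 4.7, 0.4, 0.8]
q2 [18.8, 21.2, 5.2, 0.4, 0.8]
```

```bash
python3 -c "
from bench import workorder
print(workorder.job_done())"
```

```text
the job is handed in; nothing more can be done
None
```

I seated the wide plug and pressed it home at about 20 N (peak reading 21.4 N) for just over 1 s, rocked it about 0.17 rad away and then about 0.17 rad back, judging by the tool's pose, let it come upright and handed the job in at about 19 s; I viewed 11 pictures, one over the limit of 10.

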